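# Read the hidden dial gauge through the inspection mirror

## Task

Lift the inspection mirror straight up out of the tool rack and hold it upright in the air, its glass centred over the sighting stand's brass pivot pin at the height of the camera lens, turned so that the stand's camera sees the face of the dial gauge in the mirror. Do not knock the stand, keep the gauge where it is and leave the other tools and parts alone. Finish while still holding the mirror steady at that angle in the gripper, touching neither stand nor rack.

Things in the scene. Friction and masses are not known exactly. Their poses are not given: they have to be found in the camera images.
- mirror_grip (a point): Middle of the inspection mirror's handle, where to grasp it. Black upright handle with flat sides, 70 mm tall (6 to 76 mm above the rack plate), 12 mm thick along x, 16 mm wide along y; this point lies on its axis, 45 mm above the plate. x is the level direction the glass faces (away from the robot, give or take the rack's yaw), z up, y in the plane of the glass.
- mirror_glass (a point): Centre of the mirror's round glass (40 mm across), 97 mm straight below the grip point and 2 mm ahead of the handle's axis along x. x is the outward normal of the reflecting side, z up along the handle; the other side is plain dark metal.
- mirror: The whole inspection mirror, loose, about 70 g, hanging upright in any one of the rack's slots. A steel collar 26 mm across, 6 mm thick, under the handle rests on the plate; below it a 6 mm neck and a round head 44 mm across, 5 mm thick, hang under the plate. Origin on the handle's axis at the collar's underside, 45 mm below the grip point; axes as there.
- rack: Fixed rack: aluminium plate 70 x 230 mm, 10 mm thick, top 85 mm above the table, on two end panels, open front and back. Three closed slots at y = -75, 0, +75 mm, each 51 mm along y, 13 mm along x; the mirror comes out straight up only, clear once raised 75 mm. Origin on the table under the plate's centre; x away from the robot at yaw 0, z up.
- stand: Fixed sighting stand: low round aluminium base with the brass pivot pin in its middle, and a foot with a post carrying a small grey camera. Origin at the table under the pin, x away from the robot at yaw 0. Camera and gauge look at the point 115 mm above the table over the pin. Nothing on the stand is higher than 166 mm.
- pin_top (a point): Tip of the brass pivot pin, 18 mm across, 42 mm above the table.
- camera_lens (a point): Centre of the camera's front lens, black, 34 mm across, 115 mm above the table and 160 mm level distance from the pin's axis, looking level at that axis.
- gauge_face (a point): Centre of the white 50 mm dial face of the gauge on the brass arm that swings stiffly about the pin; 115 mm above the table, 160 mm level from the pin's axis, facing it; x points away from the pin. It stands 60 to 104 degrees anticlockwise from above of the camera, about the pin. With the glass over the pin, its normal must halve the level angle between the directions to lens and dial.
- scraper: Bystander in the rack: loose tool with a round, bulging 44 mm tall wooden handle and a flat steel blade below; origin at the underside of its collar.
- nipple_driver: Bystander in the rack: loose tool with a ball handle 24 mm across, top 48 mm above the rack plate; origin at the underside of its collar.
- hub: Bystander: dark bicycle hub standing on end, 56 mm across, 98 mm tall, origin at its underside.
- grease_tub: Bystander: closed tub 64 mm across, 60 mm tall, origin at its underside.
- wrench: Bystander: wrench lying flat on the table, long axis x.
- lockring: Bystander: brass ring 44 mm across, 9 mm tall, lying flat, origin at its underside.
- nipple_cup: Bystander: steel bowl 60 mm across, 35 mm tall, origin at its underside.
- screwdriver: Bystander: screwdriver lying flat on the table, long axis x.
There are look-alikes about, which are no part of the job. What is shaped like the mirror but red is not meant.

How it is judged (in metres and radians):
On the way:
1. the mirror is lifted up out of the rack, its head clear above the plate (z of mirror_glass in the frame of rack above 0.108 m and contact force between the fingers and mirror above 1 N), for 0.1 s.
At the end, for the whole second after the job is handed in: Mirror held still in fingers (over 1 N), off stand and rack; glass within 20 mm of the pin axis and 18 mm of lens height, within 8 deg of upright; lens and dial in front of the glass, on opposite sides of its normal, sideways distances equal within 24 to 34 mm (5 to 7 deg) (((y of gauge_face in the frame of mirror_glass between 0.04 and 0.05 m and y of camera_lens in the frame of mirror_glass between -0.074 and -0.016 m) or (y of gauge_face in the frame of mirror_glass between 0.05 and 0.06 m and y of camera_lens in the frame of mirror_glass between -0.084 and -0.026 m) or (y of gauge_face in the frame of mirror_glass between 0.06 and 0.07 m and y of camera_lens in the frame of mirror_glass between -0.094 and -0.036 m) or (y of gauge_face in the frame of mirror_glass between 0.07 and 0.08 m and y of camera_lens in the frame of mirror_glass between -0.104 and -0.046 m) or (y of gauge_face in the frame of mirror_glass between 0.08 and 0.09 m and y of camera_lens in the frame of mirror_glass between -0.114 and -0.056 m) or (y of gauge_face in the frame of mirror_glass between 0.09 and 0.1 m and y of camera_lens in the frame of mirror_glass between -0.124 and -0.066 m) or (y of gauge_face in the frame of mirror_glass between 0.1 and 0.11 m and y of camera_lens in the frame of mirror_glass between -0.134 and -0.076 m) or (y of gauge_face in the frame of mirror_glass between 0.11 and 0.12 m and y of camera_lens in the frame of mirror_glass between -0.144 and -0.086 m) or (y of gauge_face in the frame of mirror_glass between 0.12 and 0.13 m and y of camera_lens in the frame of mirror_glass between -0.154 and -0.096 m) or (y of gauge_face in the frame of mirror_glass between 0.13 and 0.14 m and y of camera_lens in the frame of mirror_glass between -0.164 and -0.106 m) or (y of gauge_face in the frame of mirror_glass between 0.14 and 0.15 m and y of camera_lens in the frame of mirror_glass between -0.174 and -0.116 m) or (y of gauge_face in the frame of mirror_glass between 0.15 and 0.16 m and y of camera_lens in the frame of mirror_glass between -0.184 and -0.126 m)) and x of each of gauge_face, camera_lens in the frame of mirror_glass above 0.03 m and horizontal distance between mirror_glass and pin_top below 0.02 m and height (world z) of mirror_glass between 0.097 and 0.133 m and angle between mirror_glass's own z axis and vertical below 0.14 rad and contact force between the fingers and mirror above 1 N and contact force between mirror and stand below 0.2 N and contact force between mirror and rack below 0.2 N and linear speed of mirror below 0.03 m/s and angular speed of mirror below 0.2 rad/s); the arm keeps its last pose, push and grip.
It fails at once if the gauge is pushed out of place (more than 10 mm) (distance of gauge_face from where it was at the start of the episode above 0.01 m).
It fails at once if the scraper or the nipple driver is displaced more than 25 mm (distance of any of scraper, nipple_driver from where it was at the start of the episode above 0.025 m).
It fails at once if a loose bench item is displaced more than 30 mm (distance of any of hub, grease_tub, wrench, lockring, nipple_cup, screwdriver from where it was at the start of the episode above 0.03 m).
It fails at once if the mirror is knocked hard against the sighting stand (over 10 N) (contact force between mirror and stand above 10 N).
It also fails if it takes over 35 s, if anything falls off the work surface, if the arm or the gripper's body presses on something with over 40 N, if the wrist force passes 120 N, or if a joint passes its speed limit or range.

## Robot

A 7-joint arm with a two-finger parallel gripper is mounted at the origin on the work surface. World frame = base frame: x ahead of the robot, y to its left, z up, the work surface at z = 0. Lengths are in mm, angles in rad, forces in N, time in s.
With the tool pointing down it reaches from about 400 to 850 mm from the base axis. Payload 10.4 kg.
Tool frame: the origin (TCP) lies midway between the tips of the shut fingers; the grasp point (between the pads) lies 19 mm behind it; y points along the fingers, z is the direction in which the jaws open and shut, and the axes are right-handed (so a half turn about y gives the same grasp; the last joint's range is limited). The gripper opens to 85 mm and grips with 20 to 120 N. Pads are 22 mm wide; open, the fingers measure 114 mm over their backs; the gripper's body (76 mm by 85 mm) begins 54 mm behind the grasp point. The pads swing forward as they close: fully open they stand 13 mm farther back than shut.
Start: joints at [1.292, 0.332, -0.065, 1.46, 0.022, 1.35, -0.088], TCP at [158.159, -604.681, 210.938] pointing down, gripper open.
Joint ranges: [-2.6, 2.6], [-0.5, 2.12], [-1.47, 1.34], [0.16, 2.42], [-1.27, 4.41], [0.06, 2.06], [-2.6, 2.6]. Speed limits (rad/s): [2.22, 2.22, 2.79, 2.79, 3.14, 3.14, 3.14].

## Interface

Orientations are given as a rotation vector (axis times angle).
In Python, from workcell import manip gives the robot as it stands.
- The arm moves only by the shell command python3 -m jog 'ROWS' [FORCE]. ROWS is JSON, a list of rows, each an object of numbers: "gripper": the gripper's target within -1 to 1 (shut at 1, half-way at 0, fully open at -1); "tx", "ty", "tz": the shift along the tool's x, y, z in mm; "ax", "ay", "az": the turn, a rotation vector about the tool's x, y, z in rad. In form: [{"gripper": .., "tx": .., "ty": .., "tz": .., "ax": .., "ay": .., "az": ..}, ...]. A call has 1 to 8 rows; each row shifts and turns the commanded pose from where the row before left it, along the tool's axes as they then stand; what a row does not reach is not made up. A row lasts 1/12 s, in which the tool goes at most 41.7 mm and 7.16 degrees, less where a joint would pass 70% of its speed; a pose out of reach is approached as far as the arm can. A call with a gripper value outside its range is refused whole. The fingers move at their own pace and stop on an object; FORCE is the grip in N (left out, the last holds). Time passes only in rows, so rows that do not move let the fingers close. It gives the time, the measured TCP pose, the force and the opening at its end, in the units of the state.
- manip.read_state(): the state, without advancing time (a new reading comes with each control period).
- manip.read_camera(name): name is "scene" or "side" or "wrist"; returns a dict with "frame" (420x560x3 uint8, red, green, blue), "intrinsics" (3x3 intrinsics, pixels), "xyz" and "rotation" of the camera in the world. Camera axes: x right, y down, z forward; pixel columns grow to the right and rows downward; lengths in mm; the calibration is good to about 2 mm. A picture is of the moment at which its call begins. There is no depth.
- manip.sign_off(): hands the job in, once; it reports no verdict.
The state is a dict: "t": time; "q": joint angles; "joint_vel": joint speeds; "joint_efforts": joint torques, N m; "position": TCP position; "eef_rot": TCP orientation; "ft_force": force on the tool from outside, world axes, zero at the start; "moment": the same for the moment, N m; "opening": finger opening in mm.
Only numpy, scipy, OpenCV 4.12 (cv2) and the standard library are available. Lean on these libraries where they do the work, as an engineer would, in place of code of your own. Each camera call takes 0.05 s, during which the arm holds its last target.

## Working session

There is one attempt and no reset: what is moved stays moved. The work goes in short steps, Python scripts to look and compute and a shell command to move; the robot and the scene stay as the last step left them, time stands still between calls to the robot, and variables do not carry over. Pictures are saved under pics/ and viewed, and the job is handed in when it is done.

```bash
mkdir -p pics; ls; cat > h.py <<'E'
import cv2,numpy as np,pickle
from workcell import manip
from scipy.spatial.transform import Rotation as R
def shot(name,tag):
    c=manip.read_camera(name); cv2.imwrite(f'pics/{tag}.png',c['frame'][:,:,::-1]); pickle.dump(c,open(f'pics/{tag}.pkl','wb')); return c
def load(tag): return pickle.load(open(f'pics/{tag}.pkl','rb'))
def ray(c,u,v):
    d=np.array(c['rotation'])@np.linalg.inv(np.array(c['intrinsics']))@np.array([u,v,1.]); return np.array(c['xyz']),d/np.linalg.norm(d)
def onz(c,u,v,z):
    o,d=ray(c,u,v); return o+d*(z-o[2])/d[2]
def tri(a,b):
    (o1,d1),(o2,d2)=a,b
    A=np.array([d1,-d2]).T; s=np.linalg.lstsq(A,o2-o1,rcond=None)[0]
    p,q=o1+s[0]*d1,o2+s[1]*d2; return (p+q)/2,np.linalg.norm(p-q)
def proj(c,p):
    x=np.array(c['intrinsics'])@(np.array(c['rotation']).T@(np.array(p)-np.array(c['xyz']))); return x[:2]/x[2]
E
python3 - <<'E'
from h import *
np.set_printoptions(precision=3,suppress=True)
s=manip.read_state(); print(s)
for n in ['scene','side','wrist']:
    c=shot(n,n+'0'); print(n,c['xyz'],np.array(c['rotation'])[:,2],c['intrinsics'][0])
E
```

```text
pics
{'t': 0.0, 'q': array([ 1.292,  0.333, -0.065,  1.461,  0.022,  1.35 , -0.089]), 'joint_vel': array([-0.   , -0.001,  0.002,  0.001,  0.   , -0.001,  0.002]), 'joint_efforts': array([ -0.001, -62.547,   0.049, -39.161,   0.016,   0.01 ,  -0.   ]), 'position': array([ 158.015, -604.276,  210.1  ]), 'eef_rot': array([-0.268,  2.087, -2.084]), 'ft_force': array([-0.844, -0.186,  0.062]), 'moment': array([-0.061, -0.045, -0.001]), 'opening': 85.18646063192493}Traceback (most recent call last):
  File "<stdin>", line 5, in <module>
IndexError: too many indices for array: array is 1-dimensional, but 2 were indexed
```

```bash
sed -i "s/c=manip.read_camera(name);/c=dict(manip.read_camera(name)); r=np.array(c['rotation']); c['rotation']=R.from_rotvec(r).as_matrix() if r.shape==(3,) else R.from_quat(r).as_matrix();/" h.py
python3 - <<'E'
from h import *
np.set_printoptions(precision=3,suppress=True)
print(manip.read_camera('scene')['rotation'])
for n in ['scene','side','wrist']:
    c=shot(n,n+'0'); print(n,c['xyz'],c['rotation'][:,2],c['intrinsics'][0])
s=manip.read_state();print(R.from_rotvec(s['eef_rot']).as_matrix())
E
```

```text
[-2.304 -0.822  0.336]
scene [1019.262 -486.066  917.268] [-0.434  0.5   -0.749] [400.691   0.    277.108]
side [ 180.944 -520.638  884.542] [ 0.36   0.533 -0.766] [379.637   0.    281.129]
wrist [ 240.647 -584.106  373.314] [-0.317 -0.084 -0.945] [352.421   0.    285.71 ]
[[-0.967 -0.     0.253]
 [-0.253  0.001 -0.967]
 [ 0.    -1.    -0.001]]
```

View pics/scene0.png

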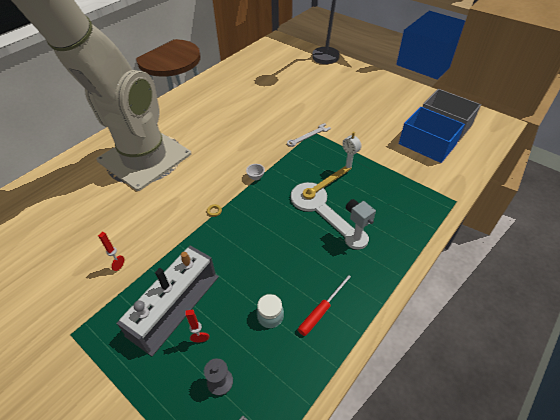

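View pics/side0.png

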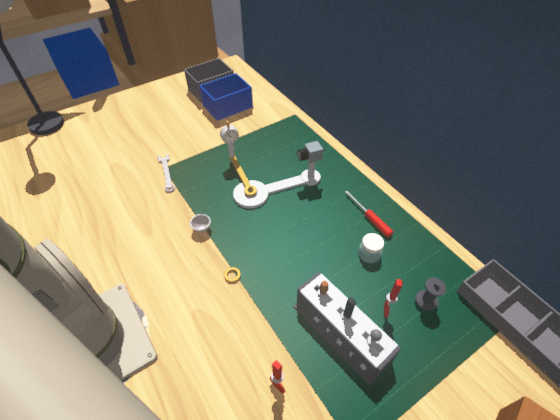

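View pics/wrist0.png

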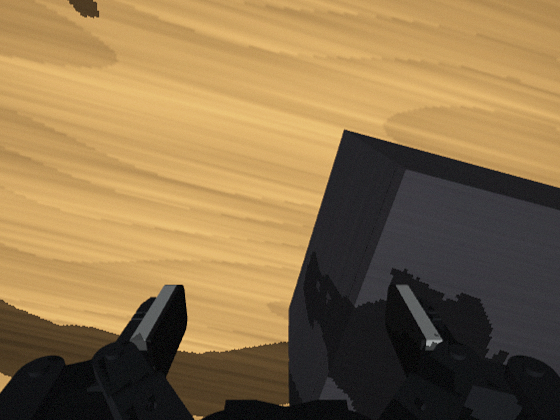

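The black mirror handle hangs in the middle slot: scene (163,280), side (350,307). The pin is at scene (308,194) and side (251,191), the gauge at scene (352,145) and the camera at scene (360,212). I'll enlarge the views to pick pixels.

```bash
python3 - <<'E'
import cv2,numpy as np
def crop(n,x0,y0,x1,y1,f):
    return cv2.resize(cv2.imread(f'pics/{n}.png')[y0:y1,x0:x1],None,fx=f,fy=f,interpolation=cv2.INTER_CUBIC)
a=crop('scene0',110,235,230,360,4.5)[:560]; cv2.imwrite('pics/z1.png',a)
cv2.imwrite('pics/z2.png',crop('scene0',280,130,390,255,4.5))
cv2.imwrite('pics/z3.png',crop('side0',285,260,405,385,4.5))
cv2.imwrite('pics/z4.png',crop('side0',210,110,340,220,5))
E
```

```text
(no output)
```

View pics/z1.png

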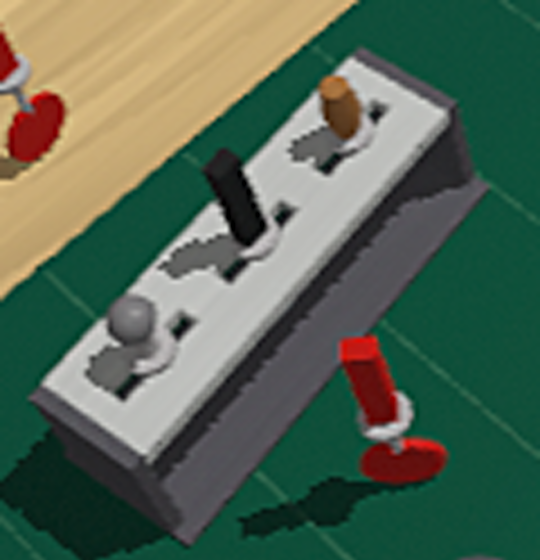

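View pics/z2.png

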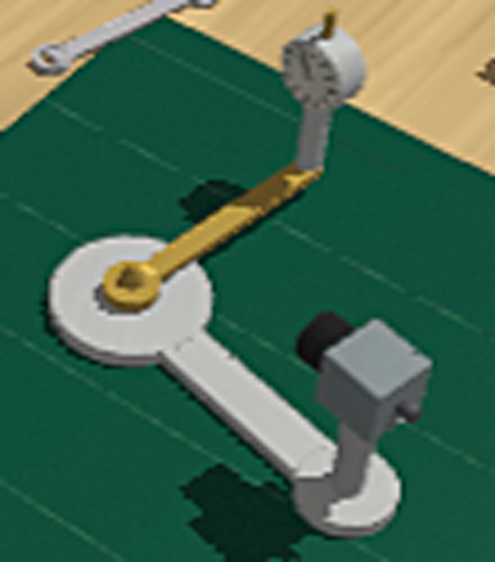

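View pics/z3.png

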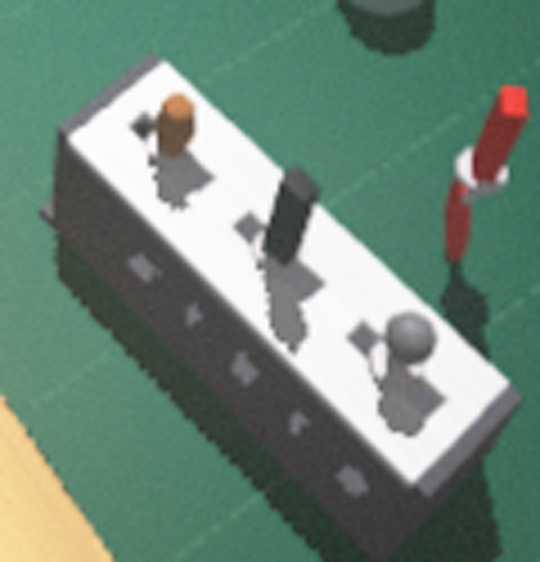

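View pics/z4.png

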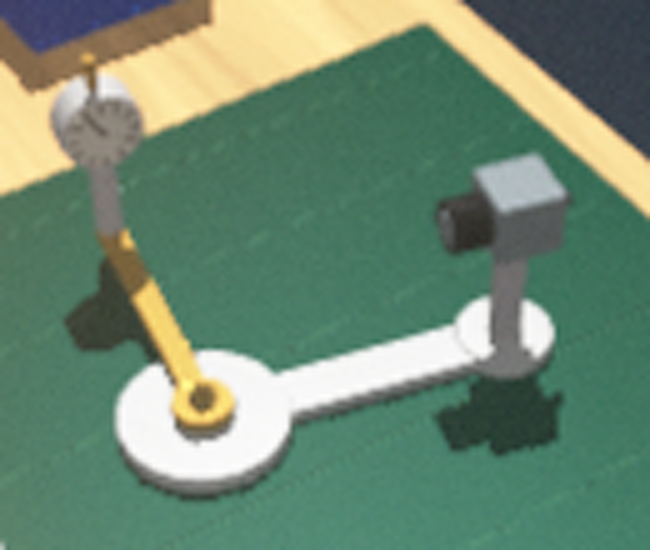

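```bash
cat > m.py <<'E'
from h import *
np.set_printoptions(precision=1,suppress=True)
A=load('scene0');B=load('side0')
P={'gauge':((349.5,146),(231.2,136.6),115),'pin':((309.1,192.2),(250.6,190),42),'lens':((349.5,205.5),(300.6,154.8),115),'handle':((159.3,270.5),(352.1,300.9),161)}
r={}
for k,(a,b,z) in P.items():
    p,e=tri(ray(A,*a),ray(B,*b)); r[k]=p
    print(k,p,'gap',e,'on z:',onz(A,*a,z)[:2],onz(B,*b,z)[:2])
for n,c,cs in(('scene',A,[(362,58),(450,110),(148,457),(45,392)]),('side',B,[(160,62),(66,132),(408,485),(512,385)])):
    x0,y0=(110,235) if n=='scene' else (285,260)
    print(n,[onz(c,x0+u/4.5,y0+v/4.5,85)[:2] for u,v in cs])
p=r['pin'][:2]
for k in('gauge','lens'):
    d=r[k][:2]-p; print(k,np.linalg.norm(d),np.degrees(np.arctan2(d[1],d[0])))
E
python3 m.py
```

```text
gauge [581.8 358.9 116. ] gap 4.276554304432486 on z: [580.2 363.1] [581.6 356.8]
pin [552.6 200.4  25.7] gap 2.2149112721427575 on z: [560.8 189.2] [545.3 185.3]
lens [711.5 160.6 117.9] gap 3.0927119376390437 on z: [710.9 161. ] [714.1 165.3]
handle [ 507.2 -299.9  161.2] gap 4.167462731814581 on z: [ 506.5 -297.7] [ 507.1 -302. ]
scene [array([ 464.1, -185.9]), array([ 528. , -178.8]), array([ 557.9, -407.8]), array([ 491.7, -419.4])]
side [array([ 524.9, -182.2]), array([ 458.6, -188.1]), array([ 483.7, -419.4]), array([ 555.9, -412.8])]
gauge 161.07011386607167 79.58710307625643
lens 163.78472543793654 -14.068687393029094
```

```bash
python3 -m jog '[{"gripper":-1,"tx":-20,"tz":-10},{"gripper":-1,"tx":-28,"tz":-14},{"gripper":-1,"tx":-28,"tz":-14},{"gripper":-1,"tx":-28,"tz":-14},{"gripper":-1,"tx":-28,"tz":-14},{"gripper":-1,"tx":-28,"tz":-14},{"gripper":-1,"tx":-28,"tz":-14},{"gripper":-1,"tx":-28,"tz":-14}]'
python3 -m jog '[{"gripper":-1,"tx":-28,"tz":-14},{"gripper":-1,"tx":-28,"tz":-14},{"gripper":-1,"tx":-28,"tz":-14},{"gripper":-1,"tx":-28,"tz":-14},{"gripper":-1,"tx":-28,"tz":-14},{"gripper":-1,"tx":-28,"tz":-14},{"gripper":-1,"tx":-18,"tz":-14},{"gripper":-1}]'
python3 -m jog '[{"gripper":-1,"ay":-0.12},{"gripper":-1,"ay":-0.12},{"gripper":-1,"ay":-0.12},{"gripper":-1,"ay":-0.12},{"gripper":-1,"ay":-0.12},{"gripper":-1,"ay":-0.12},{"gripper":-1,"ay":-0.12},{"gripper":-1,"ay":-0.12}]'
python3 -m jog '[{"gripper":-1,"ay":-0.12},{"gripper":-1,"ay":-0.12},{"gripper":-1,"ay":-0.12},{"gripper":-1,"ay":-0.12},{"gripper":-1},{"gripper":-1}]'
cat >st.py <<'E'
from h import *
np.set_printoptions(precision=3,suppress=True)
s=manip.read_state();M=R.from_rotvec(s['eef_rot']).as_matrix()
print(s['t'],s['position'],s['ft_force'],s['opening'],'q',s['q']);print(M, 'zyaw',np.degrees(np.arctan2(M[1,2],M[0,2])))
E
python3 st.py
python3 -c "
from h import *
for n in ['scene','side','wrist']: shot(n,n+'1')"
```

```text
0.25 [ 158.05  -604.508  210.563] [-0.641  0.082 -0.482] 85.29857869904954 q [ 1.292  0.333 -0.065  1.46   0.022  1.35  -0.089]
[[-0.967 -0.     0.253]
 [-0.253  0.001 -0.967]
 [ 0.    -1.    -0.001]] zyaw -75.3466294328335invalid input
invalid input
invalid input
invalid input
```

View pics/wrist1.png

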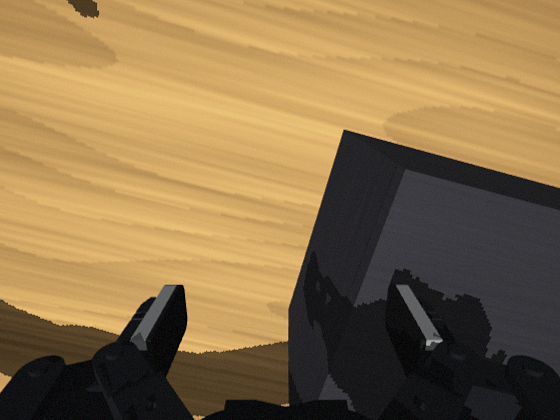

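View pics/side1.png

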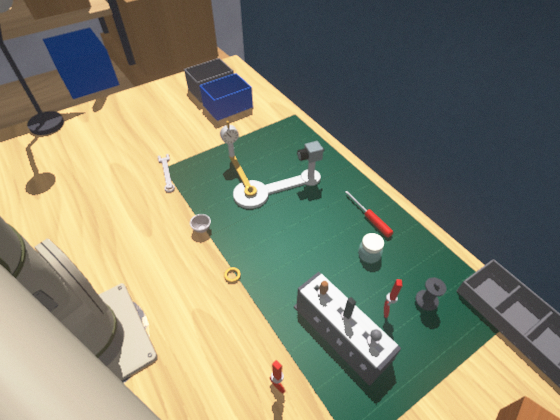

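The moves were refused and nothing moved: the views are unchanged, with the handle still at side (350,307). The rows probably need all their keys.

```bash
python3 -m jog '[{"gripper":-1,"tx":-20,"ty":0,"tz":-10,"ax":0,"ay":0,"az":0}]'
```

```text
t: 0.48
position: [170.8, -591.9, 210.5]
eef_rot: [-0.265, 2.089, -2.09]
ft_force: [-0.8, -0.1, 0.1]
opening: 85.3
```

```bash
python3 -m jog '[{"gripper":-1,"tx":-28,"ty":0,"tz":-14,"ax":0,"ay":0,"az":0},{"gripper":-1,"tx":-28,"ty":0,"tz":-14,"ax":0,"ay":0,"az":0},{"gripper":-1,"tx":-28,"ty":0,"tz":-14,"ax":0,"ay":0,"az":0},{"gripper":-1,"tx":-28,"ty":0,"tz":-14,"ax":0,"ay":0,"az":0},{"gripper":-1,"tx":-28,"ty":0,"tz":-14,"ax":0,"ay":0,"az":0},{"gripper":-1,"tx":-28,"ty":0,"tz":-14,"ax":0,"ay":0,"az":0},{"gripper":-1,"tx":-28,"ty":0,"tz":-14,"ax":0,"ay":0,"az":0}]'
python3 -m jog '[{"gripper":-1,"tx":-28,"ty":0,"tz":-14,"ax":0,"ay":0,"az":0},{"gripper":-1,"tx":-28,"ty":0,"tz":-14,"ax":0,"ay":0,"az":0},{"gripper":-1,"tx":-28,"ty":0,"tz":-14,"ax":0,"ay":0,"az":0},{"gripper":-1,"tx":-28,"ty":0,"tz":-14,"ax":0,"ay":0,"az":0},{"gripper":-1,"tx":-28,"ty":0,"tz":-14,"ax":0,"ay":0,"az":0},{"gripper":-1,"tx":-28,"ty":0,"tz":-14,"ax":0,"ay":0,"az":0},{"gripper":-1,"tx":-28,"ty":0,"tz":-14,"ax":0,"ay":0,"az":0}]'
python3 -m jog '[{"gripper":-1,"tx":0,"ty":0,"tz":0,"ax":0,"ay":-0.12,"az":0},{"gripper":-1,"tx":0,"ty":0,"tz":0,"ax":0,"ay":-0.12,"az":0},{"gripper":-1,"tx":0,"ty":0,"tz":0,"ax":0,"ay":-0.12,"az":0},{"gripper":-1,"tx":0,"ty":0,"tz":0,"ax":0,"ay":-0.12,"az":0},{"gripper":-1,"tx":0,"ty":0,"tz":0,"ax":0,"ay":-0.12,"az":0},{"gripper":-1,"tx":0,"ty":0,"tz":0,"ax":0,"ay":-0.12,"az":0}]'
python3 -m jog '[{"gripper":-1,"tx":0,"ty":0,"tz":0,"ax":0,"ay":-0.12,"az":0},{"gripper":-1,"tx":0,"ty":0,"tz":0,"ax":0,"ay":-0.12,"az":0},{"gripper":-1,"tx":0,"ty":0,"tz":0,"ax":0,"ay":-0.12,"az":0},{"gripper":-1,"tx":0,"ty":0,"tz":0,"ax":0,"ay":-0.12,"az":0},{"gripper":-1,"tx":0,"ty":0,"tz":0,"ax":0,"ay":-0.12,"az":0},{"gripper":-1,"tx":0,"ty":0,"tz":0,"ax":0,"ay":-0.12,"az":0},{"gripper":-1,"tx":0,"ty":0,"tz":0,"ax":0,"ay":0,"az":0},{"gripper":-1,"tx":0,"ty":0,"tz":0,"ax":0,"ay":0,"az":0}]'
python3 st.py
python3 -c "
from h import *
for n in ['wrist']: shot(n,n+'2')"
```

```text
t: 1.07
position: [340.8, -444.4, 211.1]
eef_rot: [-0.268, 2.085, -2.086]
ft_force: [0.6, -1.1, 0.0]
opening: 85.5
t: 1.65
position: [505.6, -300.1, 211.1]
eef_rot: [-0.268, 2.085, -2.086]
ft_force: [1.0, 0.1, 0.1]
opening: 85.5
t: 2.15
position: [504.6, -301.2, 211.0]
eef_rot: [-0.87, 1.628, -1.629]
ft_force: [0.3, 0.4, -0.2]
opening: 85.3
t: 2.82
position: [504.6, -301.2, 210.9]
eef_rot: [-1.264, 1.12, -1.12]
ft_force: [0.4, 0.0, 0.0]
opening: 85.4
2.8167 [ 504.579 -301.238  210.929] [0.379 0.022 0.01 ] 85.43853868176774 q [ 0.893  0.295 -0.528  1.542  0.151  1.345  0.472]
[[ 0.121  0.     0.993]
 [-0.993 -0.     0.121]
 [ 0.    -1.     0.   ]] zyaw 6.934008141598386
```

View pics/wrist2.png

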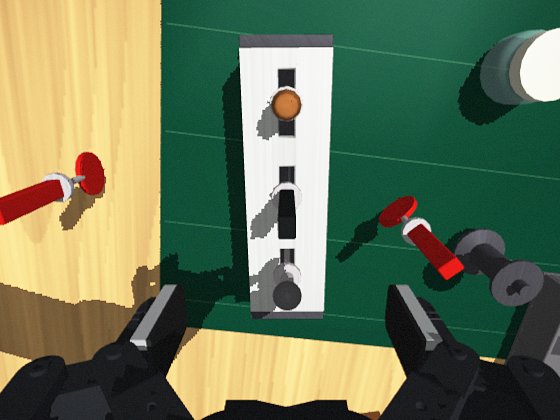

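The wrist view shows the rack square to the jaws. The handle runs from (287,190) up to (287,238), and the red look-alikes stay outside the jaws at (30,195) and (430,240). Checking its position.

```bash
python3 - <<'E'
from h import *
np.set_printoptions(precision=1,suppress=True)
c=load('wrist2'); f=c['frame'].astype(int)
print(f[180:246:3,287].sum(1)); print(f[215,272:304].sum(1)); print(f[234,272:304].sum(1))
print(c['xyz'],onz(c,287,238.5,161),onz(c,287,204,85), onz(c,286,192,91))
B=load('wrist2')
for z in(161,):print(proj(c,[507,-300,z]),proj(c,[507,-308,z]))
for u,v in((240,44),(333,47),(251,313),(322,313)):print(onz(c,u,v,85))
print('red',[onz(c,u,v,z) for u,v,z in((450,270,120),(410,224,60))])
E
```

```text
[104 627 687 421  54  56  63  61  70  64  60  53  71  95  95  97  91  86
 101  82 746 725]
[350 328 340 352 357 272 105  48  49  45  53  43  44  48  60  50  60  36
  64  57  57  62  42 108 744 738 726 724 722 723 731 729]
[730 724 726 734 738 677 271  60  88  88  96  85  96  96  83 101 101  95
  94  91 105  84  86  24 746 736 728 725 723 721 735 728]
[ 494.8 -218.1  373.8] [ 507.  -308.6  161. ] [ 507.4 -309.    85. ] [ 505.  -296.8   91. ]
[288.7 226.3] [287.2 237.7]
[ 457.5 -189.5   85. ]
[ 526.4 -183.1   85. ]
[ 486.4 -422.4   85. ]
[ 554.2 -414.2   85. ]
red [array([ 643.5, -337.7,  120. ]), array([ 627.3, -322.6,   60. ])]
```

```bash
python3 -m jog '[{"gripper":-1,"tx":0,"ty":15,"tz":2,"ax":0,"ay":0,"az":0},{"gripper":-1,"tx":0,"ty":20,"tz":0,"ax":0,"ay":0,"az":0},{"gripper":-1,"tx":0,"ty":20,"tz":0,"ax":0,"ay":0,"az":0},{"gripper":-1,"tx":0,"ty":20,"tz":0,"ax":0,"ay":0,"az":0},{"gripper":-1,"tx":0,"ty":15,"tz":0,"ax":0,"ay":0,"az":0},{"gripper":-1,"tx":0,"ty":10,"tz":0,"ax":0,"ay":0,"az":0},{"gripper":-1,"tx":0,"ty":0,"tz":0,"ax":0,"ay":0,"az":0}]' 50
python3 -m jog '[{"gripper":0.4,"tx":0,"ty":0,"tz":0,"ax":0,"ay":0,"az":0},{"gripper":0.4,"tx":0,"ty":0,"tz":0,"ax":0,"ay":0,"az":0},{"gripper":0.4,"tx":0,"ty":0,"tz":0,"ax":0,"ay":0,"az":0},{"gripper":0.4,"tx":0,"ty":0,"tz":0,"ax":0,"ay":0,"az":0},{"gripper":0.4,"tx":0,"ty":0,"tz":0,"ax":0,"ay":0,"az":0},{"gripper":0.4,"tx":0,"ty":0,"tz":0,"ax":0,"ay":0,"az":0}]'
python3 -c "
from h import *
for n in ['wrist','side']: shot(n,n+'3')"
```

```text
t: 3.45
position: [505.5, -300.4, 108.8]
eef_rot: [-1.265, 1.121, -1.116]
ft_force: [-1.4, 0.2, -0.6]
opening: 85.3
t: 3.95
position: [506.8, -301.0, 111.3]
eef_rot: [-1.266, 1.116, -1.117]
ft_force: [-1.0, -0.4, -0.3]
opening: 25.8
```

View pics/wrist3.png

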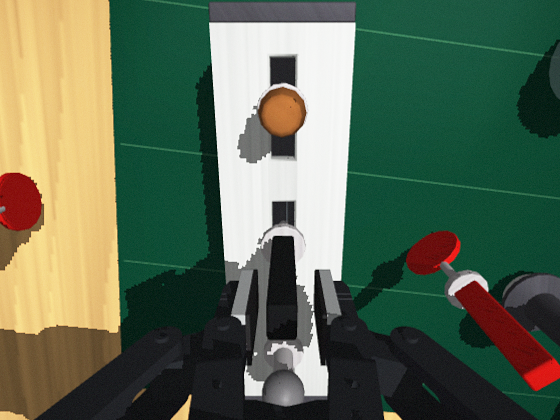

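View pics/side3.png

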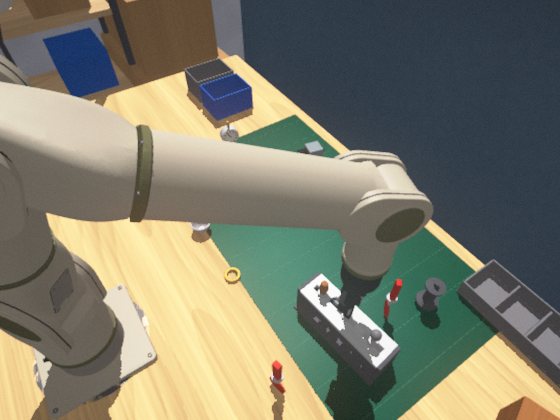

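The handle at (283,290) is centred between the pads at (243,300) and (326,300). Closing now, then lifting straight up.

```bash
python3 -m jog '[{"gripper":1,"tx":0,"ty":0,"tz":0,"ax":0,"ay":0,"az":0},{"gripper":1,"tx":0,"ty":0,"tz":0,"ax":0,"ay":0,"az":0},{"gripper":1,"tx":0,"ty":0,"tz":0,"ax":0,"ay":0,"az":0},{"gripper":1,"tx":0,"ty":0,"tz":0,"ax":0,"ay":0,"az":0},{"gripper":1,"tx":0,"ty":0,"tz":0,"ax":0,"ay":0,"az":0}]' 60
python3 -m jog '[{"gripper":1,"tx":0,"ty":-5,"tz":0,"ax":0,"ay":0,"az":0},{"gripper":1,"tx":0,"ty":-10,"tz":0,"ax":0,"ay":0,"az":0},{"gripper":1,"tx":0,"ty":-10,"tz":0,"ax":0,"ay":0,"az":0},{"gripper":1,"tx":0,"ty":-10,"tz":0,"ax":0,"ay":0,"az":0}]'
python3 -c "
from h import *
for n in ['wrist','scene']: shot(n,n+'4')"
```

```text
t: 4.47
position: [506.6, -300.9, 111.0]
eef_rot: [-1.266, 1.117, -1.117]
ft_force: [-0.6, 0.4, 0.7]
opening: 11.2
t: 4.8
position: [506.8, -301.0, 147.4]
eef_rot: [-1.266, 1.116, -1.117]
ft_force: [0.1, -0.5, -0.4]
opening: 10.9
```

View pics/wrist4.png

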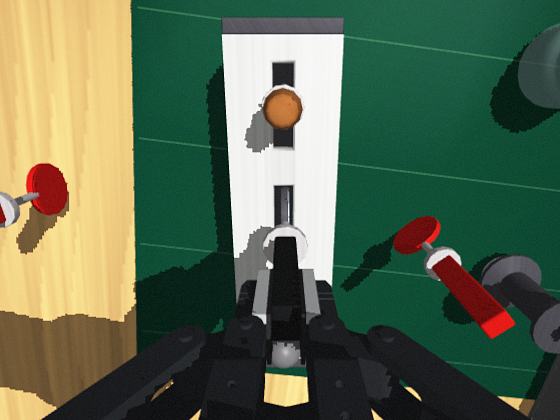

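The mirror came up in the grip: its collar, at (286,243), is clear of the plate and the head is in the slot at (285,205). I'll keep lifting.

```bash
python3 -m jog '[{"gripper":1,"tx":0,"ty":-15,"tz":0,"ax":0,"ay":0,"az":0},{"gripper":1,"tx":0,"ty":-15,"tz":0,"ax":0,"ay":0,"az":0},{"gripper":1,"tx":0,"ty":-15,"tz":0,"ax":0,"ay":0,"az":0},{"gripper":1,"tx":0,"ty":-15,"tz":0,"ax":0,"ay":0,"az":0},{"gripper":1,"tx":0,"ty":-15,"tz":0,"ax":0,"ay":0,"az":0},{"gripper":1,"tx":0,"ty":-15,"tz":0,"ax":0,"ay":0,"az":0},{"gripper":1,"tx":0,"ty":-15,"tz":0,"ax":0,"ay":0,"az":0},{"gripper":1,"tx":0,"ty":-10,"tz":0,"ax":0,"ay":0,"az":0}]'
python3 st.py
python3 -c "
from h import *
for n in ['scene','side']: shot(n,n+'5')"
```

```text
t: 5.57
position: [506.9, -301.0, 262.5]
eef_rot: [-1.266, 1.115, -1.118]
ft_force: [0.6, -0.4, -0.9]
opening: 10.9
5.5667 [ 506.902 -300.963  262.479] [ 0.599 -0.399 -0.895] 10.940040604157332 q [ 0.89   0.275 -0.531  1.458  0.139  1.445  0.483]
[[ 0.125  0.001  0.992]
 [-0.992 -0.001  0.125]
 [ 0.001 -1.     0.001]] zyaw 7.163999647569367
```

View pics/scene5.png

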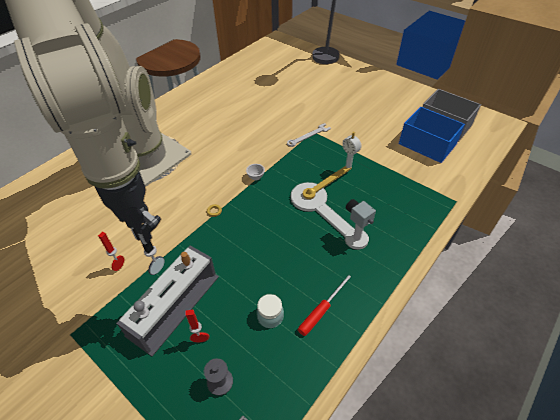

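Scene view: the mirror hangs upright in the gripper, glass at (156,265), above the rack. The other tools are undisturbed. Next I turn toward the bisector and travel most of the way.

```bash
python3 -m jog '[{"gripper":1,"tx":0,"ty":0,"tz":0,"ax":0,"ay":-0.09,"az":0},{"gripper":1,"tx":0,"ty":0,"tz":0,"ax":0,"ay":-0.09,"az":0},{"gripper":1,"tx":0,"ty":0,"tz":0,"ax":0,"ay":-0.09,"az":0},{"gripper":1,"tx":0,"ty":0,"tz":0,"ax":0,"ay":-0.09,"az":0},{"gripper":1,"tx":0,"ty":0,"tz":0,"ax":0,"ay":-0.09,"az":0}]'
python3 -m jog '[{"gripper":1,"tx":-10,"ty":0,"tz":8,"ax":0,"ay":0,"az":0},{"gripper":1,"tx":-20,"ty":0,"tz":15.5,"ax":0,"ay":0,"az":0},{"gripper":1,"tx":-20,"ty":0,"tz":15.5,"ax":0,"ay":0,"az":0},{"gripper":1,"tx":-20,"ty":0,"tz":15.5,"ax":0,"ay":0,"az":0},{"gripper":1,"tx":-20,"ty":0,"tz":15.5,"ax":0,"ay":0,"az":0},{"gripper":1,"tx":-20,"ty":0,"tz":15.5,"ax":0,"ay":0,"az":0},{"gripper":1,"tx":-20,"ty":0,"tz":15.5,"ax":0,"ay":0,"az":0},{"gripper":1,"tx":-20,"ty":0,"tz":15.5,"ax":0,"ay":0,"az":0}]'
python3 -m jog '[{"gripper":1,"tx":-20,"ty":0,"tz":15.5,"ax":0,"ay":0,"az":0},{"gripper":1,"tx":-20,"ty":0,"tz":15.5,"ax":0,"ay":0,"az":0},{"gripper":1,"tx":-20,"ty":0,"tz":15.5,"ax":0,"ay":0,"az":0},{"gripper":1,"tx":-20,"ty":0,"tz":15.5,"ax":0,"ay":0,"az":0},{"gripper":1,"tx":-20,"ty":0,"tz":15.5,"ax":0,"ay":0,"az":0},{"gripper":1,"tx":-20,"ty":0,"tz":15.5,"ax":0,"ay":0,"az":0},{"gripper":1,"tx":-10,"ty":0,"tz":8,"ax":0,"ay":0,"az":0},{"gripper":1,"tx":0,"ty":0,"tz":0,"ax":0,"ay":0,"az":0}]'
python3 st.py
python3 -c "
from h import *
for n in ['wrist','side']: shot(n,n+'6')"
```

```text
t: 6.08
position: [506.2, -300.8, 259.6]
eef_rot: [-1.429, 0.774, -0.772]
ft_force: [0.4, -0.2, -2.0]
opening: 10.9
t: 6.75
position: [522.3, -109.3, 260.2]
eef_rot: [-1.427, 0.779, -0.778]
ft_force: [1.0, -0.2, 0.1]
opening: 10.9
t: 7.42
position: [535.8, 57.3, 260.4]
eef_rot: [-1.428, 0.775, -0.773]
ft_force: [-0.6, 0.5, -1.2]
opening: 10.7
7.4167 [535.846  57.266 260.403] [-0.625  0.516 -1.236] 10.651130221292993 q [ 0.533  0.202 -0.824  1.578  0.148  1.427  0.277]
[[ 0.546 -0.001  0.838]
 [-0.838  0.001  0.546]
 [-0.001 -1.     0.   ]] zyaw 33.10615108112065
```

View pics/wrist6.png

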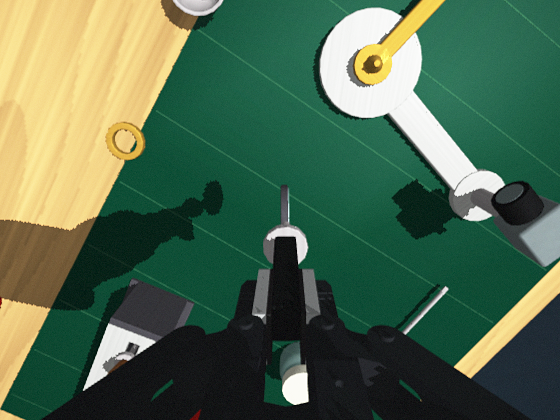

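View pics/side6.png

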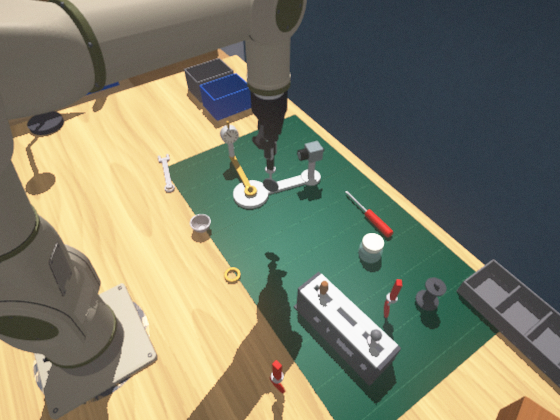

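The wrist view shows the base disc centred at (371,63), the pin and ring at (374,64), and the lens at about (516,190). The mirror head is edge-on at (285,205), collar at (286,243). I'll compute the pin from this view too.

```bash
python3 - <<'E'
from h import *
np.set_printoptions(precision=1,suppress=True)
W=load('wrist6');A=load('scene0');B=load('side0')
for z in (25,30,42): print(z,onz(W,374.5,64.5,z)[:2])
print('disc z10',onz(W,371,62.5,10),onz(A,309.1,196,10),onz(B,250.6,193.6,10))
print('ring W-A',tri(ray(W,374,64),ray(A,309.1,192.2)),'W-B',tri(ray(W,374,64),ray(B,250.6,190)))
print('lens',onz(W,516,190,115),'foot',onz(W,478,195,6))
# arm direction on scene/side/wrist : lower arm line points
print('mirror head tip',W['xyz'])
E
```

```text
25 [553.5 199.9]
30 [552.7 199. ]
42 [550.8 196.8]
disc z10 [551.5 202.2  10. ] [553.5 201.2  10. ] [551.3 198.9  10. ]
ring W-A (array([552.8, 200. ,  27.3]), np.float64(1.1427735796957172)) W-B (array([552.9, 200.1,  24.3]), np.float64(0.10728959946101778))
lens [711.1 170.4 115. ] foot [754.6 155.6   6. ]
mirror head tip [490.1 127.1 423.4]
```

```bash
python3 -m jog '[{"gripper":1,"tx":-10,"ty":0,"tz":8,"ax":0,"ay":0,"az":0},{"gripper":1,"tx":-20,"ty":0,"tz":16,"ax":0,"ay":0,"az":0},{"gripper":1,"tx":-20,"ty":0,"tz":16,"ax":0,"ay":0,"az":0},{"gripper":1,"tx":-20,"ty":0,"tz":16,"ax":0,"ay":0,"az":0},{"gripper":1,"tx":-20,"ty":0,"tz":16,"ax":0,"ay":0,"az":0},{"gripper":1,"tx":-15,"ty":0,"tz":12,"ax":0,"ay":0,"az":0},{"gripper":1,"tx":-5,"ty":0,"tz":6,"ax":0,"ay":0,"az":0},{"gripper":1,"tx":0,"ty":0,"tz":0,"ax":0,"ay":0,"az":0}]'
python3 -m jog '[{"gripper":1,"tx":0,"ty":5,"tz":0,"ax":0,"ay":0,"az":0},{"gripper":1,"tx":0,"ty":12,"tz":0,"ax":0,"ay":0,"az":0},{"gripper":1,"tx":0,"ty":15,"tz":0,"ax":0,"ay":0,"az":0},{"gripper":1,"tx":0,"ty":15,"tz":0,"ax":0,"ay":0,"az":0},{"gripper":1,"tx":0,"ty":12,"tz":0,"ax":0,"ay":0,"az":0},{"gripper":1,"tx":0,"ty":8,"tz":0,"ax":0,"ay":0,"az":0},{"gripper":1,"tx":0,"ty":0,"tz":0,"ax":0,"ay":0,"az":0},{"gripper":1,"tx":0,"ty":0,"tz":0,"ax":0,"ay":0,"az":0}]'
python3 st.py
python3 -c "
from h import *
for n in ['scene','wrist','side']: shot(n,n+'7')
a=cv2.imread('pics/scene7.png')[90:270,230:410]; cv2.imwrite('pics/z5.png',cv2.resize(a,None,fx=3.2,fy=3.2,interpolation=2))
a=cv2.imread('pics/side7.png')[70:230,190:350]; cv2.imwrite('pics/z6.png',cv2.resize(a,None,fx=3.6,fy=3.6,interpolation=2))
"
```

```text
t: 8.18
position: [552.4, 194.4, 260.4]
eef_rot: [-1.428, 0.776, -0.775]
ft_force: [0.2, -0.1, -1.1]
opening: 11.0
t: 8.85
position: [552.6, 193.1, 193.7]
eef_rot: [-1.428, 0.777, -0.777]
ft_force: [-0.4, -0.5, -0.3]
opening: 11.2
8.85 [552.583 193.067 193.724] [-0.357 -0.496 -0.305] 11.15710774502538 q [ 0.27   0.375 -0.859  1.559  0.289  1.341 -0.046]
[[ 0.543 -0.     0.84 ]
 [-0.84  -0.     0.543]
 [ 0.    -1.    -0.   ]] zyaw 32.90577358938061
```

View pics/z5.png

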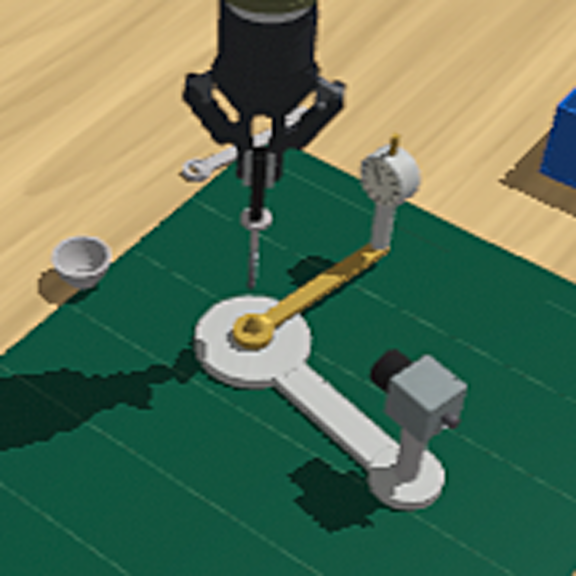

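View pics/z6.png

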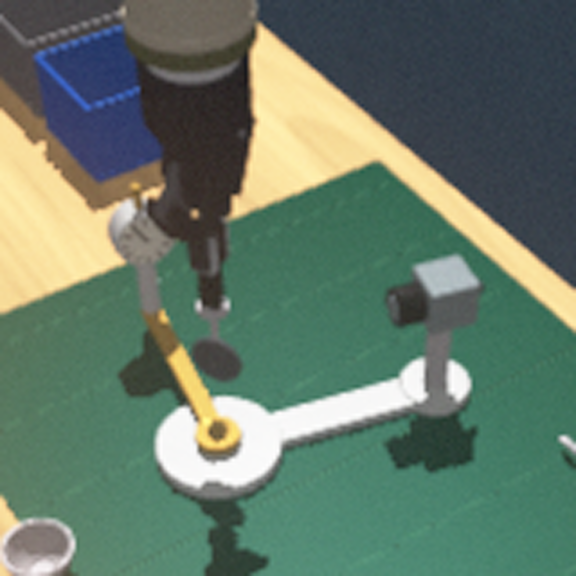

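View pics/wrist7.png

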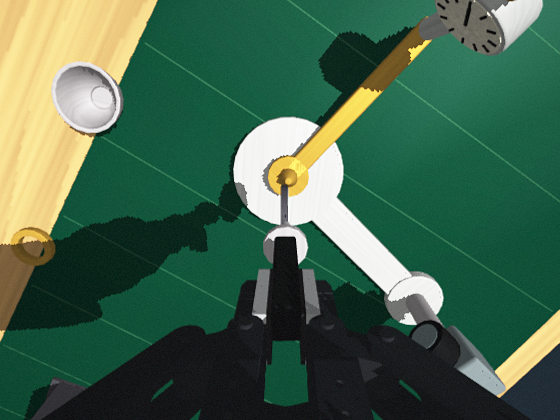

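Scene and side views: the glass hangs just above the pin, at scene (309,172) and side (250,170). The dark back faces the robot, and the reflective side faces the gauge and camera. Checking by triangulation.

```bash
python3 - <<'E'
from h import *
np.set_printoptions(precision=1,suppress=True)
A=load('scene7');B=load('side7');W=load('wrist7')
print('glass',tri(ray(A,308.9,171.8),ray(B,190+217/3.6,70+360/3.6)))
print('collar',tri(ray(A,230+256/3.2,90+216/3.2),ray(B,190+212/3.6,70+306/3.6)))
print('pin', onz(W,288,177,30),'gauge',onz(W,471,22,115),tri(ray(W,471,22),ray(load('scene0'),349.5,146)),'lens',tri(ray(W,428,335),ray(load('scene0'),349.5,205.5)),tri(ray(W,428,335),ray(load('side0'),300.6,154.8)))
E
python3 -m jog '[{"gripper":1,"tx":-3,"ty":0,"tz":1,"ax":0,"ay":0,"az":0},{"gripper":1,"tx":-3,"ty":0,"tz":1,"ax":0,"ay":0,"az":0},{"gripper":1,"tx":0,"ty":0,"tz":0,"ax":0,"ay":0,"az":0},{"gripper":1,"tx":0,"ty":0,"tz":0,"ax":0,"ay":0,"az":0},{"gripper":1,"tx":0,"ty":0,"tz":0,"ax":0,"ay":0,"az":0},{"gripper":1,"tx":0,"ty":0,"tz":0,"ax":0,"ay":0,"az":0}]'
python3 st.py
```

```text
glass (array([553.1, 192.6, 117.5]), np.float64(2.7136289058811958))
collar (array([553.7, 193.8, 172.8]), np.float64(0.7561016908487191))
pin [551.3 200.   30. ] gauge [581.  358.6 115. ] (array([581.2, 358.8, 117.5]), np.float64(2.730330029463142)) lens (array([710.8, 165.2, 112. ]), np.float64(3.8448735123587436)) (array([713.9, 166.3, 112.8]), np.float64(3.0032352489616074))
t: 9.5
position: [551.0, 199.7, 193.9]
eef_rot: [-1.428, 0.776, -0.776]
ft_force: [0.3, 0.2, -0.9]
opening: 11.1
9.5 [551.026 199.706 193.903] [ 0.315  0.219 -0.948] 11.098377444709152 q [ 0.259  0.377 -0.861  1.557  0.291  1.342 -0.058]
[[ 0.544  0.     0.839]
 [-0.839 -0.     0.544]
 [ 0.    -1.    -0.   ]] zyaw 32.945450593619185
```

```bash
python3 -c "
from h import *
for n in ['wrist','scene']: shot(n,n+'8')
a=cv2.imread('pics/wrist8.png')[140:300,200:380]; b=cv2.imread('pics/scene8.png')[90:250,230:410]
cv2.imwrite('pics/z7.png',cv2.resize(np.hstack([a,b]),None,fx=2.2,fy=2.2,interpolation=2))
"
```

```text
(no output)
```

View pics/z7.png

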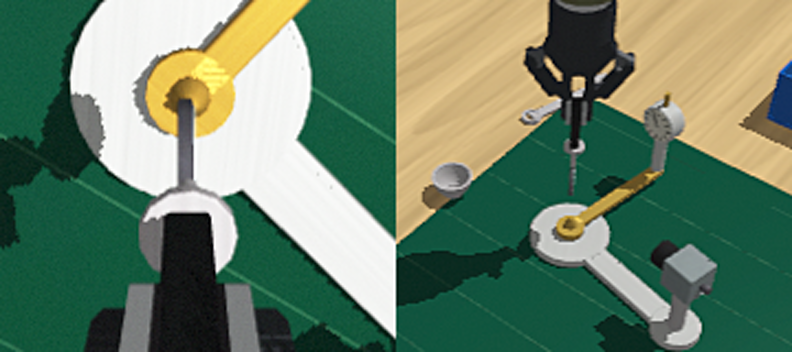

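The head is edge-on and aligned with the tool, in front of the pin in the wrist view (head at about (285,200)), upright and clear of the stand. Handing in.

```bash
python3 -c "
from workcell import manip
print(manip.sign_off())"
```

```text
the job is handed in; nothing more can be done
None
```

I lifted the black-handled mirror straight up out of the rack's middle slot and handed the job in at about 9.6 s. It was still in the gripper at the sighting angle over the pin, with the grip set to 60 N and the jaws stopped on the handle at 11 mm. Sign-off gives no verdict, so these are my own last checks:

| Check | Result | Limit |
|---|---|---|
| Glass centre, from the tool position | about (552.7, 200.8) mm | – |
| Pin, from the cameras | about (552.5, 200) mm, so the glass is about 1 mm off it | 20 mm |
| Glass height | 116–117.5 mm | 97–133 mm |
| Tilt from vertical (tool axis) | about 0° | 8° |
| Turn of the glass normal | 32.9°; the lens–dial bisector is at about 33.4° | 5–7° |
| Sideways distances in the mirror's frame | dial about +117 mm, lens about −118 mm | equal within 24–34 mm |

- **Contacts:** the wrist force stayed within about 2 N at every reading. The last pictures show the mirror clear of the stand and the gauge where it was.
- **Disagreements:** the lens position differed by up to about 6 mm between camera pairs, roughly 2° in its direction. The visible brass ring triangulated at about 26 mm height, not the 42 mm of the pin tip, so I took only its level position. The independent 160 mm distances to dial and lens put the pin within about 4 mm of there.
- **Failed commands:** my first four move commands were refused because the rows lacked some keys; nothing moved.

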